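# Loupe over the suspect token

### The arm

A 6-joint arm with a two-finger parallel gripper is mounted at the origin on the work surface. World frame = base frame: x ahead of the robot, y to its left, z up, the work surface at z = 0. Lengths are in m, angles in rad, forces in N, time in s.
With the tool pointing down it reaches from about 0.375 to 0.9 m from the base axis. Payload 3.1 kg.
Tool frame: the origin (TCP) lies on the centre line of the jaws, within the pads' length; the fingertips stand 22 mm ahead of it and the grasp point (between the pads) lies 3 mm ahead of it; z points along the fingers, y is the line along which they close (so a half turn about z gives the same grasp; the last joint's range is limited). The gripper opens to 87 mm and grips with 3 to 60 N. Pads are 19 mm wide; open, the fingers measure 117 mm over their backs; the gripper's body (75 mm by 190 mm) begins 51 mm behind the grasp point.
Start: joints at [1.075, 0.527, 1.433, -0, 1.181, -0.178], TCP at [0.195, 0.594, 0.245] pointing down, gripper open.
Joint ranges: [-3.08, 3.08], [-0.75, 2.2], [0.22, 2.44], [-1.43, 4.57], [0, 2.65], [-2.85, 2.85]. Speed limits (rad/s): [2.79, 2.79, 3.14, 3.14, 3.14, 3.14].

### API

Orientations are given as [roll, pitch, yaw] about the fixed x, y, z axes, in that order (R = Rz(yaw) Ry(pitch) Rx(roll)).
In Python, from cell import * gives the robot as it stands.
- The arm moves only by the shell command python3 -m jog 'ROWS'. ROWS is JSON, a list of rows, each an object with "xyz": the shift along the tool's x, y, z in cm, a list of three; "delta_rot": the turn, a rotation vector about the tool's x, y, z in degrees, a list of three; "fingers": the closure, from 0 (fully open) to 1 (shut). A call has 1 to 5 rows; each row shifts and turns the commanded pose from where the row before left it, along the tool's axes as they then stand; what a row does not reach is not made up. A row lasts 1/8 s, in which the tool goes at most 62.5 mm and 10.7 degrees, less where a joint would pass 70% of its speed; a pose out of reach is approached as far as the arm can. A call is refused whole if a number of a shift passes 6.25 or a number of a turn 10.7, either way. A call with a gripper value outside its range is refused whole. The fingers move at their own pace and stop on an object; the grip force is fixed at half the most. Time passes only in rows, so rows that do not move let the fingers close. It gives the time, the measured TCP pose, the force, the opening and the grip force at its end, in the units of the state.
- get_state(): the state, without advancing time (a new reading comes with each control period).
- read_camera(name): name is "scene" or "top"; returns (picture, depth): 420x560x3 uint8, red, green, blue; 420x560 float32, m along the optical axis (not along the pixel's ray), 0 where there is no reading.
- calibration(name): a dict with "intrinsics" (3x3 intrinsics, pixels), "rvec" (rotation vector, rad) and "tvec" (3), from world to camera coordinates, as OpenCV has them. Camera axes: x right, y down, z forward; pixel columns grow to the right and rows downward; lengths in m; the calibration is good to about 2 mm. A picture is of the moment at which its call begins. calibration takes no time and is no camera call.
- sign_off(): hands the job in; it is judged then, once.
The state is a dict: "clock": time; "joint_pos": joint angles; "dq": joint speeds; "joint_torque": joint torques, N m; "tool_pos": TCP position; "ee_rot": TCP orientation; "ft_force": force on the tool from outside, world axes, zero at the start; "torque": the same for the moment, N m; "opening": finger opening in m; "grasp_force": force on a finger pad.
Only numpy, scipy, OpenCV 4.12 (cv2) and the standard library are available. Lean on these libraries where they do the work, as an engineer would, in place of code of your own. Each camera call takes 0.05 s, during which the arm holds its last target. There are 200 camera calls.

### The job

Push the open drawer of the low inspection chest fully home, so that its catch seats and the brass token in it lies under the lamp. Then pick up the brass loupe by its wooden handle, carry it over the things on the counter without disturbing any of them, and hold it level and still, centred over the token with the underside of the barrel about 12 mm above the token's face and the handle pointing to the drawer-front side of the chest. The loupe must never touch the chest, drawer or token, and the job finishes with you still holding the loupe there: do not put it down.

Things in the scene. Friction and masses are not known exactly. Their poses are not given: they have to be found in the camera images.
- chest: Low dark wooden inspection chest, fixed to the counter, open on top: 160 (x) x 190 (y) x 36 mm high, 12 mm side and back walls. Origin: centre of its underside. Its x axis points from the front (drawer side, towards the robot) to the back, z up. Behind its back left corner stands a small fixed lamp: foot, thin post and green hood between x = 50 and 125 mm and y = 30 and 95 mm in the chest's frame, up to 185 mm high.
- drawer (a joint): How far the shallow drawer is open, in m: 0 = fully home against its stop, up to 0.10. It slides along the chest's x axis with about 1 N of friction and stays where it is left. A sprung ball catch resists with about 3 to 4 N in the last 12 mm and, once passed (4 mm before home), keeps the drawer home.
- drawer_front (a point): Centre of the outer face of the drawer's front panel (186 mm wide, 28 mm high, from 7 to 35 mm above the counter); moves with the drawer. Same axes as the chest: push along +x. Two small brass knobs stand 16 mm out of the panel, 60 mm either side of this point; the panel between them is free. Fully home, this point lies 90 mm in front of the chest's origin.
- token_face (a point): Centre of the upper face of the brass token (37 mm across), fixed in a black ring in the middle of the green drawer floor; 32 mm above the counter, z up. Moves with the drawer; fully home, it lies straight above the chest's origin. Nothing of the drawer or chest walls is higher than 36 mm (lamp apart).
- loupe_handle (a point): Loupe, standing upright on the counter: brass barrel 48 mm across and 44 mm high with a lens in its top, and a level wooden handle sticking out of its side. This is the middle of the handle, the place to grip: a bar 74 mm long, 16 mm wide, 18 mm high, its middle 30 mm above the barrel's underside and 66 mm from the barrel's axis. The point's -x axis points along the handle away from the barrel, z up. The loupe weighs about 0.16 kg, most of it in the barrel.
- loupe_base (a point): Centre of the underside of the loupe's barrel (on the barrel's axis). Same axes as loupe_handle.
- ashtray: Bystander: round mottled brown bakelite ashtray, 116 mm across, 33 mm high, loose. Origin: centre of its underside.
- dish: Bystander: round copper dish of brass slot tokens, 90 mm across, 34 mm high, loose. Origin: centre of its underside.
- caddy: Bystander: square wooden caddy with four stacks of casino chips, 92 x 92 mm, 79 mm high, loose. Origin: centre of its underside.
- weight: Bystander: cast lead counterweight with a knob, 48 mm across, 60 mm high, loose. Origin: centre of its underside.
Not all that is in view belongs to the job. Leave any purple look-alike of the part that bears loupe_handle alone.

How it is judged:
On the way, in this order (a step that is already met when the one before it is completed fails the run):
1. the drawer is fully home at its catch (value of joint drawer below 0.002 m), for 0.2 s.
2. the loupe is lifted clear of the counter (height (world z) of loupe_base above 0.03 m), for 0.2 s.
At the end, for the whole second after the job is handed in: Drawer home (2.5 mm); loupe held by its handle, still, touching neither chest, drawer nor token; barrel's underside 5-20 mm above the token's face, within 8 mm of its centre, tilted under 8 degrees, handle towards the chest's front (about 45 degrees) (value of joint drawer below 0.0025 m and horizontal distance between loupe_base and token_face below 0.008 m and z of loupe_base in the frame of token_face between 0.005 and 0.02 m and angle between loupe_base's own z axis and vertical below 0.14 rad and x of loupe_handle in the frame of chest below -0.045 m and distance between the grasp point and loupe_handle below 0.045 m and contact force between the fingers and loupe above 1 N and contact force between loupe and chest below 0.05 N and linear speed of loupe below 0.02 m/s); the arm keeps its last pose, push and grip.
It fails at once if the loupe touches the chest, drawer or token (contact force between loupe and chest above 0.5 N).
It fails at once if a bystander is moved by more than 15 mm (distance of any of ashtray, dish, caddy, weight from where it was at the start of the episode above 0.015 m).
It fails at once if a bystander is tipped by more than 20 degrees (angle between any of ashtray, dish, caddy, weight's own z axis and vertical above 0.35 rad).
It also fails if it takes over 59 s, if anything falls off the work surface, if the arm or the gripper's body presses on something with over 40 N, if the wrist force passes 120 N, or if a joint passes its speed limit or range.

## Working session

There is one attempt and no reset: what is moved stays moved. The work goes in short steps, Python scripts to look and compute and a shell command to move; the robot and the scene stay as the last step left them, time stands still between calls to the robot, and variables do not carry over. Pictures are saved under pics/ and viewed, at most 10 in all, crops included, and the job is handed in when it is done.

```bash
ls; mkdir -p pics
cat > h.py <<'E'
from cell import *
import numpy as np, cv2
def cal(n):
    c=calibration(n);R=cv2.Rodrigues(np.array(c["rvec"],float))[0]
    return np.array(c["intrinsics"],float),R,np.array(c["tvec"],float).ravel()
def ray(n,u,v,z):
    K,R,t=cal(n);o=-R.T@t;d=R.T@np.linalg.inv(K)@np.array([u,v,1.])
    return o+d*(z-o[2])/d[2]
def cloud(n,D):
    K,R,t=cal(n);v,u=np.indices(D.shape)
    P=np.stack([(u-K[0,2])/K[0,0]*D,(v-K[1,2])/K[1,1]*D,D],-1)
    return (P-t)@R
E
python3 - <<'E'
from h import *
for n in("top","scene"):
    p,d=read_camera(n);cv2.imwrite(f"pics/{n}0.png",p[...,::-1]);np.savez(f"{n}0.npz",p=p,d=d)
    K,R,t=cal(n);print(n,-R.T@t,R[2],K[0,0])
s=get_state();print(s["tool_pos"],s["ee_rot"],s["opening"])
E
```

```text
pics
top [ 0.49419515 -0.05142741  1.31312951] [ 0.05423276 -0.01003575 -0.99847789] 432.02418844261865
scene [ 1.20202438 -0.68183313  0.84917266] [-0.53471583  0.51202283 -0.67224371] 457.7487266325273
[0.19496832 0.59316419 0.24369903] [-3.13971476e+00 -3.39175305e-04  2.82381472e+00] 0.08711947569483655
```

View pics/top0.png

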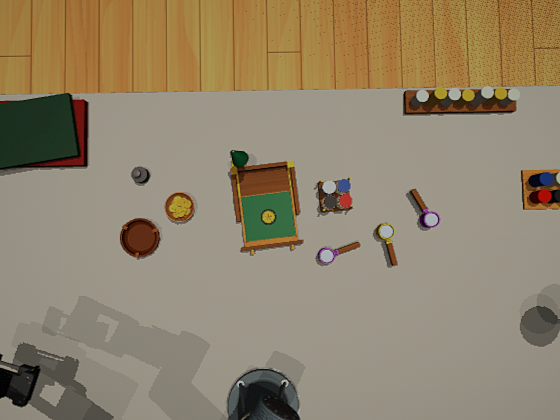

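View pics/scene0.png

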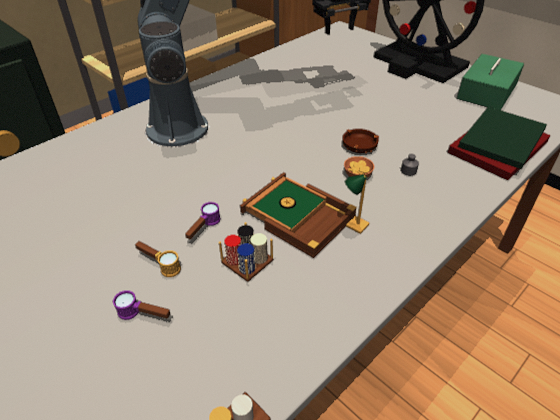

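Top view: the brass loupe has its barrel at about (386,232) and handle end at (392,262). The purple look-alikes are at (326,256) and (429,219). The token is at (268,217), the drawer front at about y=245 and the caddy at (336,195). I choose the brass loupe at (386,232) and will check it in a close crop.

Run:
```python
from h import *
f=np.load("top0.npz");p,d=f["p"],f["d"]
cv2.imwrite("pics/crop.png",cv2.resize(p[145:275,220:440,::-1],None,fx=3.6,fy=3.6,interpolation=cv2.INTER_CUBIC))
C=cloud("top",d)
for n,u,v,z in[("token",268,217,.032),("barrel",386,232,.044),("hend",392,262,.039),("caddy",336,195,.079),("dish",180,207,.034),("ash",140,237,.033),("weight",140,175,.05)]:
    print(n,ray("top",u,v,z).round(4),"depth",C[v,u].round(4))
hsv=cv2.cvtColor(p,cv2.COLOR_RGB2HSV)
def blob(m,name,z,box):
    q=np.zeros_like(m);a,b,c,e=box;q[c:e,a:b]=m[c:e,a:b]
    n,l,s,ce=cv2.connectedComponentsWithStats(q.astype(np.uint8));i=1+s[1:,4].argmax()
    ct=np.argwhere(l==i)[:,::-1].astype(np.float32);r=cv2.minAreaRect(ct)
    print(name,s[i],ce[i],r,ray("top",*ce[i],z).round(4)); 
    for c in cv2.boxPoints(r): print("   ",ray("top",*c,z).round(4))
g=(abs(hsv[...,0].astype(int)-75)<20)&(hsv[...,1]>100)&(hsv[...,2]>40)
blob(g,"green",.030,(225,310,185,250))
w=(hsv[...,1]<110)&(hsv[...,2]>150);
hd=(hsv[...,1]>100)&(hsv[...,2]<150)&((hsv[...,0]<18))
blob(hd,"handle",.039,(375,405,238,275))
```

```text
token [ 0.5535 -0.0249  0.032 ] depth [ 0.5535 -0.0249  0.0317]
barrel [ 0.5022 -0.3714  0.044 ] depth [ 0.5022 -0.3719  0.0417]
hend [ 0.4137 -0.3874  0.039 ] depth [ 0.4136 -0.3879  0.0372]
caddy [ 0.6108 -0.2222  0.079 ] depth [ 0.6172 -0.2314  0.0121]
dish [0.588 0.235 0.034] depth [0.5884 0.236  0.0294]
ash [0.5016 0.3535 0.033 ] depth [0.5017 0.36   0.0127]
weight [0.6832 0.3479 0.05  ] depth [0.6839 0.3494 0.0452]
green [ 242  192   53   49 1945] [267.69820051 215.82879177] ((267.738525390625, 215.90771484375), (43.908294677734375, 48.62161636352539), 82.87498474121094) [ 0.5571 -0.0241  0.03  ]
    [0.6144 0.0547 0.03  ]
    [ 0.6297 -0.0893  0.03  ]
    [ 0.4996 -0.1028  0.03  ]
    [0.4846 0.0405 0.03  ]
handle [387 243  10  23 124] [391.4516129  253.99193548] ((391.4577331542969, 254.0115203857422), (22.540388107299805, 5.4377593994140625), 74.74488067626953) [ 0.4372 -0.3866  0.039 ]
    [ 0.4673 -0.3711  0.039 ]
    [ 0.4712 -0.3867  0.039 ]
    [ 0.4071 -0.4021  0.039 ]
    [ 0.4032 -0.3865  0.039 ]
```

View pics/crop.png

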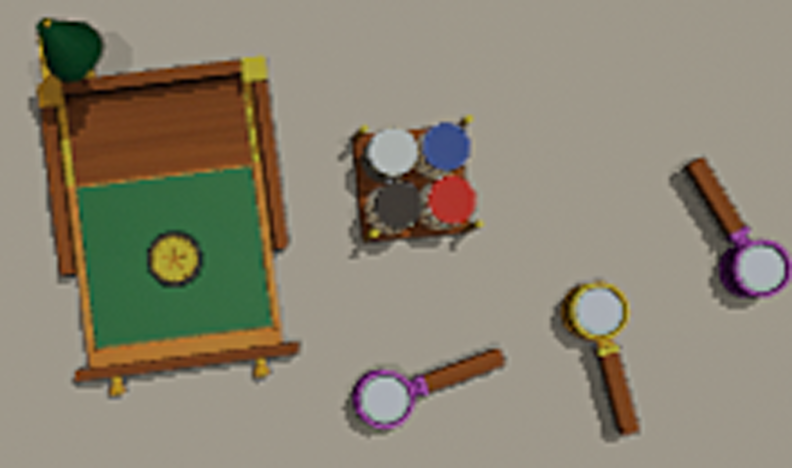

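The crop shows the brass-ringed loupe at crop (598,312), with its handle towards (625,430). Its length and height agree with the description, and the other two have purple rings. The chest yaw is about 6.1° and the drawer front is near (0.464,-0.034). Next I turn the tool to yaw 6.1° with the fingers closed, then move ahead.

```bash
R='x'
python3 -m jog '[{"xyz":[0,0,0],"delta_rot":[0,0,10.4],"fingers":1},{"xyz":[0,0,0],"delta_rot":[0,0,10.4],"fingers":1},{"xyz":[0,0,0],"delta_rot":[0,0,10.4],"fingers":1},{"xyz":[0,0,0],"delta_rot":[0,0,10.4],"fingers":1},{"xyz":[0,0,0],"delta_rot":[0,0,10.4],"fingers":1}]'
python3 -m jog '[{"xyz":[0,0,0],"delta_rot":[0,0,10.4],"fingers":1},{"xyz":[0,0,0],"delta_rot":[0,0,10.4],"fingers":1},{"xyz":[0,0,0],"delta_rot":[0,0,10.4],"fingers":1},{"xyz":[0,0,0],"delta_rot":[0,0,10.4],"fingers":1},{"xyz":[0,0,0],"delta_rot":[0,0,10.4],"fingers":1}]'
python3 -m jog '[{"xyz":[0,0,0],"delta_rot":[0,0,10.4],"fingers":1},{"xyz":[0,0,0],"delta_rot":[0,0,10.4],"fingers":1},{"xyz":[0,0,0],"delta_rot":[0,0,10.4],"fingers":1},{"xyz":[0,0,0],"delta_rot":[0,0,10.4],"fingers":1},{"xyz":[0,0,0],"delta_rot":[0,0,10.1],"fingers":1}]'
python3 -m jog '[{"xyz":[5.3,0,0],"delta_rot":[0,0,0],"fingers":1},{"xyz":[5.3,0,0],"delta_rot":[0,0,0],"fingers":1},{"xyz":[5.3,0,0],"delta_rot":[0,0,0],"fingers":1},{"xyz":[0,0,0],"delta_rot":[0,0,0],"fingers":1}]'
```

```text
clock: 0.72
tool_pos: [0.1951, 0.5933, 0.2439]
ee_rot: [-3.141, 0.001, 1.91]
ft_force: [0.1, -0.6, -0.1]
opening: 0.0448
grasp_force: 0.0
clock: 1.35
tool_pos: [0.1951, 0.5933, 0.2439]
ee_rot: [3.141, 0.001, 1.003]
ft_force: [0.7, -0.3, 0.0]
opening: 0.0014
grasp_force: 0.0
clock: 1.98
tool_pos: [0.1951, 0.5933, 0.244]
ee_rot: [3.14, 0.001, 0.1]
ft_force: [0.7, 0.6, 0.1]
opening: 0.0002
grasp_force: 0.0
clock: 2.48
tool_pos: [0.3578, 0.6101, 0.2435]
ee_rot: [3.142, -0.001, 0.102]
ft_force: [0.7, -0.2, 0.3]
opening: 0.0004
grasp_force: 0.0
```

```bash
python3 -m jog '[{"xyz":[0,5.9,0],"delta_rot":[0,0,0],"fingers":1},{"xyz":[0,5.9,0],"delta_rot":[0,0,0],"fingers":1},{"xyz":[0,5.9,0],"delta_rot":[0,0,0],"fingers":1},{"xyz":[0,5.9,0],"delta_rot":[0,0,0],"fingers":1},{"xyz":[0,5.9,0],"delta_rot":[0,0,0],"fingers":1}]'
python3 -m jog '[{"xyz":[0,5.9,0],"delta_rot":[0,0,0],"fingers":1},{"xyz":[0,5.9,0],"delta_rot":[0,0,0],"fingers":1},{"xyz":[0,5.9,0],"delta_rot":[0,0,0],"fingers":1},{"xyz":[0,5.9,0],"delta_rot":[0,0,0],"fingers":1},{"xyz":[0,5.9,0],"delta_rot":[0,0,0],"fingers":1}]'
python3 -m jog '[{"xyz":[0,6.2,0],"delta_rot":[0,0,0],"fingers":1},{"xyz":[0,0,0],"delta_rot":[0,0,0],"fingers":1}]'
python3 -m jog '[{"xyz":[0,0,5],"delta_rot":[0,0,0],"fingers":1},{"xyz":[0,0,5],"delta_rot":[0,0,0],"fingers":1},{"xyz":[0,0,5],"delta_rot":[0,0,0],"fingers":1},{"xyz":[0,0,0],"delta_rot":[0,0,0],"fingers":1}]'
python3 - <<'E'
from h import *
p,d=read_camera("scene");cv2.imwrite("pics/pre.png",p[...,::-1])
E
```

```text
clock: 3.1
tool_pos: [0.3831, 0.3157, 0.2444]
ee_rot: [3.141, 0.001, 0.108]
ft_force: [1.2, -1.2, -0.3]
opening: 0.0003
grasp_force: 0.0
clock: 3.72
tool_pos: [0.4149, 0.023, 0.2446]
ee_rot: [-3.141, 0.0, 0.107]
ft_force: [0.7, -0.1, 0.6]
opening: 0.0004
grasp_force: 0.0
clock: 3.98
tool_pos: [0.423, -0.0411, 0.2447]
ee_rot: [3.141, -0.001, 0.099]
ft_force: [-0.5, -0.1, 0.6]
opening: 0.0003
grasp_force: 0.0
clock: 4.47
tool_pos: [0.419, -0.0351, 0.0917]
ee_rot: [-3.136, 0.01, 0.108]
ft_force: [-0.4, -0.4, 0.4]
opening: 0.0008
grasp_force: 0.0
```

View pics/pre.png

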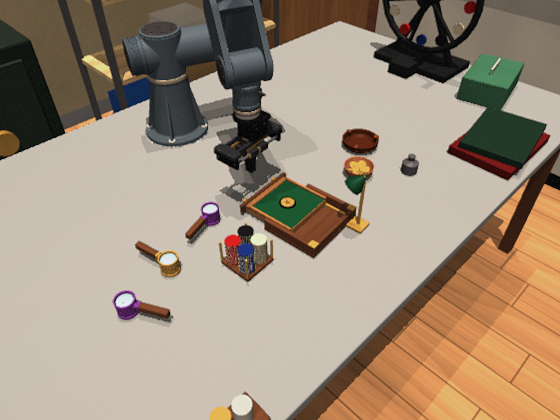

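The gripper at (250,150) stands clear in front of the drawer, centred between the knobs. I'll descend and push.

```bash
python3 -m jog '[{"xyz":[0,0,3],"delta_rot":[0,0,0],"fingers":1},{"xyz":[0,0,2.6],"delta_rot":[0,0,0],"fingers":1},{"xyz":[0,0,0],"delta_rot":[0,0,0],"fingers":1}]'
python3 -m jog '[{"xyz":[1.2,0,0],"delta_rot":[0,0,0],"fingers":1},{"xyz":[1.2,0,0],"delta_rot":[0,0,0],"fingers":1},{"xyz":[1.2,0,0],"delta_rot":[0,0,0],"fingers":1},{"xyz":[1,0,0],"delta_rot":[0,0,0],"fingers":1},{"xyz":[1,0,0],"delta_rot":[0,0,0],"fingers":1}]'
python3 - <<'E'
from h import *
f=np.load("top0.npz");C=cloud("top",f["d"])
b=ray("top",290.6,163.9,.036);print("back right corner",b)
# chest-frame height profile along x at token lateral centre
T=np.array([.5535,-.0249]);x=np.array([.9943,.1063]);y=np.array([-.1063,.9943])
P=C.reshape(-1,3);q=(P[:,:2]-T)@np.c_[x,y]
for lat in(-.04,):
  for a in np.arange(.04,.17,.006):
    m=(abs(q[:,0]-a)<.004)&(abs(q[:,1]-lat)<.02)
    print(round(a,3),P[m,2].mean().round(4))
E
```

```text
clock: 4.9
tool_pos: [0.4231, -0.0373, 0.0399]
ee_rot: [3.141, -0.001, 0.107]
ft_force: [0.6, 0.6, 0.6]
opening: 0.0006
grasp_force: 0.0
clock: 5.52
tool_pos: [0.4786, -0.0316, 0.0386]
ee_rot: [-3.141, 0.001, 0.106]
ft_force: [-0.9, -0.8, 0.6]
opening: -0.0001
grasp_force: 0.7
back right corner [ 0.7104152  -0.09516204  0.036     ]
0.04 0.0292
0.046 0.029
0.052 0.0284
0.058 0.0282
0.064 0.0283
0.07 0.0279
0.076 0.0107
0.082 0.0099
0.088 0.0093
0.094 0.0093
0.1 0.0091
0.106 0.0093
0.112 0.01
0.118 0.0088
0.124 0.0088
0.13 0.009
0.136 0.0082
0.142 0.0091
0.148 0.0255
0.154 0.0374
0.16 0.0368
0.166 0.001
```

```bash
python3 -m jog '[{"xyz":[1,0,0],"delta_rot":[0,0,0],"fingers":1},{"xyz":[1,0,0],"delta_rot":[0,0,0],"fingers":1},{"xyz":[1,0,0],"delta_rot":[0,0,0],"fingers":1},{"xyz":[0.5,0,0],"delta_rot":[0,0,0],"fingers":1},{"xyz":[0.5,0,0],"delta_rot":[0,0,0],"fingers":1}]'
python3 -m jog '[{"xyz":[0.5,0,0],"delta_rot":[0,0,0],"fingers":1},{"xyz":[0.4,0,0],"delta_rot":[0,0,0],"fingers":1}]'
python3 -m jog '[{"xyz":[0.3,0,0],"delta_rot":[0,0,0],"fingers":1},{"xyz":[0.2,0,0],"delta_rot":[0,0,0],"fingers":1}]'
```

```text
clock: 6.15
tool_pos: [0.5182, -0.0276, 0.0385]
ee_rot: [3.141, 0.0, 0.106]
ft_force: [-1.0, -0.3, 0.6]
opening: 0.0004
grasp_force: 0.6
clock: 6.4
tool_pos: [0.5234, -0.0266, 0.0382]
ee_rot: [-3.14, 0.009, 0.108]
ft_force: [-8.5, -5.7, 4.9]
opening: 0.0005
grasp_force: 4.6
clock: 6.65
tool_pos: [0.5301, -0.0259, 0.0382]
ee_rot: [-3.14, 0.004, 0.106]
ft_force: [-2.1, -0.1, -0.1]
opening: 0.0005
grasp_force: 1.5
```

```bash
python3 -m jog '[{"xyz":[0.3,0,0],"delta_rot":[0,0,0],"fingers":1},{"xyz":[0,0,0],"delta_rot":[0,0,0],"fingers":1}]'
python3 -m jog '[{"xyz":[0.3,0,0],"delta_rot":[0,0,0],"fingers":1},{"xyz":[0,0,0],"delta_rot":[0,0,0],"fingers":1}]'
python3 - <<'E'
from h import *
p,d=read_camera("scene");cv2.imwrite("pics/push.png",cv2.resize(p[140:270,200:400,::-1],None,fx=4,fy=4,interpolation=cv2.INTER_CUBIC))
E
```

```text
clock: 6.9
tool_pos: [0.532, -0.0256, 0.0382]
ee_rot: [-3.14, 0.007, 0.107]
ft_force: [-6.6, -3.9, 2.1]
opening: 0.0001
grasp_force: 3.8
clock: 7.15
tool_pos: [0.5322, -0.0255, 0.0382]
ee_rot: [-3.14, 0.013, 0.108]
ft_force: [-12.3, -7.1, 6.6]
opening: 0.0003
grasp_force: 6.5
```

View pics/push.png

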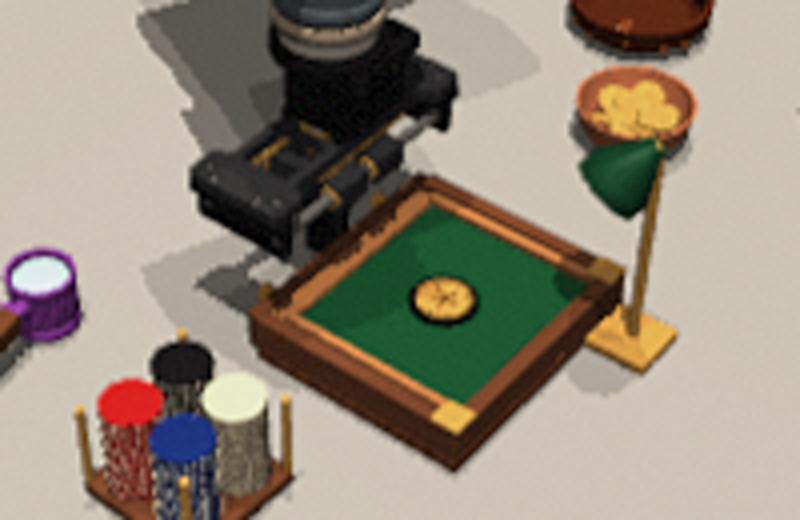

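The drawer is home: flush in the crop, token in the middle at crop (445,300), and the force rose to 12 N with no motion. I'll back off, rise and go above the loupe handle, gripping a little towards the barrel.

```bash
python3 -m jog '[{"xyz":[-2.5,0,0],"delta_rot":[0,0,0],"fingers":1},{"xyz":[-3,0,0],"delta_rot":[0,0,0],"fingers":1},{"xyz":[0,0,-6],"delta_rot":[0,0,0],"fingers":1},{"xyz":[0,0,-6],"delta_rot":[0,0,0],"fingers":0.6},{"xyz":[0,0,0],"delta_rot":[0,0,-7.1],"fingers":0.4}]'
python3 -m jog '[{"xyz":[0,0,0],"delta_rot":[0,0,0],"fingers":0.4}]'
python3 - <<'E'
from h import *
p,d=read_camera("top");np.savez("top1.npz",p=p,d=d)
s=get_state();x,y=s["tool_pos"][:2];a=s["ee_rot"][2]
D=np.array([.4516-x,-.3833-y]);print("tool dx,dy",D@[np.cos(a),np.sin(a)],D@[np.sin(a),-np.cos(a)])
E
```

```text
clock: 7.82
tool_pos: [0.4881, -0.0322, 0.1634]
ee_rot: [3.135, -0.013, 0.234]
ft_force: [0.3, 0.4, 0.0]
opening: 0.0133
grasp_force: 0.0
clock: 7.95
tool_pos: [0.4848, -0.0314, 0.1597]
ee_rot: [3.14, -0.004, 0.229]
ft_force: [-0.2, -0.4, -0.2]
opening: 0.0225
grasp_force: 0.0
tool dx,dy -0.11120841890744392 0.3355878320975992
```

```bash
python3 -m jog '[{"xyz":[-1.9,5.6,0],"delta_rot":[0,0,0],"fingers":0.4},{"xyz":[-1.9,5.6,0],"delta_rot":[0,0,0],"fingers":0.4},{"xyz":[-1.9,5.6,0],"delta_rot":[0,0,0],"fingers":0.4},{"xyz":[-1.9,5.6,0],"delta_rot":[0,0,0],"fingers":0.4},{"xyz":[-1.9,5.6,0],"delta_rot":[0,0,0],"fingers":0.4}]'
python3 -m jog '[{"xyz":[-1.7,5.6,0],"delta_rot":[0,0,0],"fingers":0.4},{"xyz":[0,0,3],"delta_rot":[0,0,0],"fingers":0.4},{"xyz":[0,0,3],"delta_rot":[0,0,0],"fingers":0.4},{"xyz":[0,0,0],"delta_rot":[0,0,0],"fingers":0.4}]'
python3 - <<'E'
from h import *
p,d=read_camera("top");np.savez("top2.npz",p=p,d=d);q,_=read_camera("scene")
a=cv2.resize(p[180:290,225:425,::-1],None,fx=4,fy=2.6*4/2.6,interpolation=3)
cv2.imwrite("pics/t2.png",a)
b=cv2.resize(q[170:300,90:270,::-1],None,fx=4,fy=4,interpolation=3);cv2.imwrite("pics/s2.png",b)
hsv=cv2.cvtColor(p,cv2.COLOR_RGB2HSV)
g=((abs(hsv[...,0].astype(int)-75)<20)&(hsv[...,1]>100)&(hsv[...,2]>40)).astype(np.uint8);g[:,:225]=0;g[:,310:]=0;g[:165]=0;g[260:]=0
n,l,s,c=cv2.connectedComponentsWithStats(g);i=1+s[1:,4].argmax()
r=cv2.minAreaRect(np.argwhere(l==i)[:,::-1].astype(np.float32));print(s[i],r)
m=(hsv[...,0]>15)&(hsv[...,0]<35)&(hsv[...,1]>110)&(hsv[...,2]>110);m[:180]=0;m[230:]=0;m[:,250:]&=True;m[:,:250]=0;m[:,295:]=0
x,y,w,h,_=s[i]
n,l2,s2,c2=cv2.connectedComponentsWithStats(m.astype(np.uint8))
for k in range(1,n):
    if s2[k,4]>15: print(s2[k],c2[k],ray("top",*c2[k],.032))
for e in cv2.boxPoints(r): print(ray("top",*e,.03))
E
```

```text
clock: 8.62
tool_pos: [0.4542, -0.3273, 0.1573]
ee_rot: [-3.14, 0.0, 0.228]
ft_force: [0.8, 0.0, -0.1]
opening: 0.0519
grasp_force: 0.0
clock: 9.12
tool_pos: [0.4493, -0.3823, 0.0952]
ee_rot: [-3.135, 0.003, 0.228]
ft_force: [-0.1, -0.0, 0.5]
opening: 0.0521
grasp_force: 0.0
[ 238  166   54   49 1930] ((264.51434326171875, 189.71775817871094), (43.821685791015625, 48.397544860839844), 83.04703521728516)
[250 180  45  40 298] [277.40939597 208.7147651 ] [ 0.57762786 -0.05332666  0.032     ]
[259 184  13  13 128] [264.8828125 190.359375 ] [ 0.63308963 -0.01707773  0.032     ]
[287 219   4   5  16] [288.6875 220.9375] [ 0.54065552 -0.0860965   0.032     ]
[0.69319823 0.06271592 0.03      ]
[ 0.70825079 -0.08117629  0.03      ]
[ 0.57750963 -0.09434801  0.03      ]
[0.56276525 0.04879415 0.03      ]
```

View pics/s2.png

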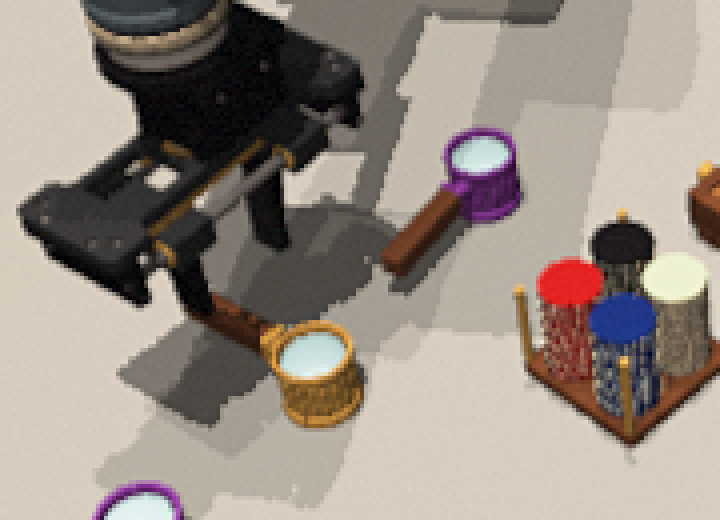

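View pics/t2.png

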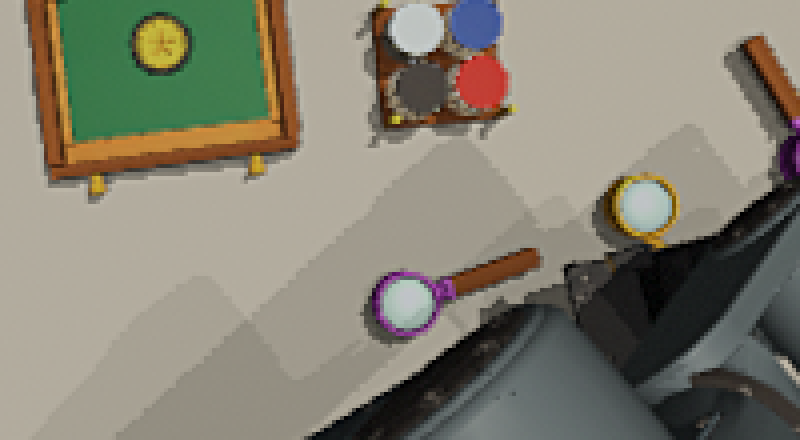

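The scene crop shows the open fingers straddling the brass loupe's handle, finger tips at about (205,300) and (270,240). The token at home is at (0.6335,-0.0168). I'll descend and grip.

```bash
python3 -m jog '[{"xyz":[0,0,3],"delta_rot":[0,0,0],"fingers":0.4},{"xyz":[0,0,2.5],"delta_rot":[0,0,0],"fingers":0.4},{"xyz":[0,0,0],"delta_rot":[0,0,0],"fingers":0.4}]'
python3 -m jog '[{"xyz":[0,0,0.4],"delta_rot":[0,0,0],"fingers":0.4},{"xyz":[0,0,0],"delta_rot":[0,0,0],"fingers":1},{"xyz":[0,0,0],"delta_rot":[0,0,0],"fingers":1},{"xyz":[0,0,0],"delta_rot":[0,0,0],"fingers":1},{"xyz":[0,0,0],"delta_rot":[0,0,0],"fingers":1}]'
python3 -m jog '[{"xyz":[0,0,0],"delta_rot":[0,0,0],"fingers":1},{"xyz":[0,0,0],"delta_rot":[0,0,0],"fingers":1},{"xyz":[0,0,0],"delta_rot":[0,0,0],"fingers":1}]'
```

```text
clock: 9.6
tool_pos: [0.4508, -0.3834, 0.0432]
ee_rot: [-3.14, 0.001, 0.23]
ft_force: [1.0, -0.0, 0.1]
opening: 0.0522
grasp_force: 0.0
clock: 10.22
tool_pos: [0.4509, -0.3841, 0.0398]
ee_rot: [3.141, -0.0, 0.23]
ft_force: [-0.5, -1.0, 0.3]
opening: 0.0202
grasp_force: 0.2
clock: 10.6
tool_pos: [0.4509, -0.3843, 0.0397]
ee_rot: [3.141, -0.0, 0.23]
ft_force: [-0.5, -0.2, 0.6]
opening: 0.0158
grasp_force: 29.9
```

```bash
python3 -m jog '[{"xyz":[0,0,-1],"delta_rot":[0,0,0],"fingers":1},{"xyz":[0,0,-2],"delta_rot":[0,0,0],"fingers":1},{"xyz":[0,0,-3],"delta_rot":[0,0,0],"fingers":1},{"xyz":[0,0,-3.5],"delta_rot":[0,0,0],"fingers":1},{"xyz":[0,0,-3.5],"delta_rot":[0,0,0],"fingers":1}]'
python3 -m jog '[{"xyz":[0,0,-1],"delta_rot":[0,0,3.5],"fingers":1},{"xyz":[0,0,0],"delta_rot":[0,0,3.6],"fingers":1},{"xyz":[0,0,0],"delta_rot":[0,0,0],"fingers":1}]'
python3 - <<'E'
from h import *
for n in("scene","top"):
    p,d=read_camera(n);np.savez(n+"3.npz",p=p,d=d)
    if n=="scene":cv2.imwrite("pics/s3.png",cv2.resize(p[100:300,60:300,::-1],None,fx=3,fy=3,interpolation=3))
    K,R,t=cal(n);s=get_state();c=np.array(s["tool_pos"]);a=s["ee_rot"][2]
    C=cloud(n,d);hsv=cv2.cvtColor(p,cv2.COLOR_RGB2HSV)
    X=np.array([np.cos(a),np.sin(a),0]);b=c+.051*X;B=C-b
    m=(np.hypot(B[...,0],B[...,1])<.035)&(C[...,2]>.08)&(C[...,2]<c[2]+.02)&(hsv[...,2]>90)&(d>0)
    Q=C[m];print(n,len(Q),"pred",b.round(4))
    lens=m&(hsv[...,1]<80)&(hsv[...,2]>140);L=C[lens]
    if len(L)>20:
        A=np.c_[(L[:,0]-L[:,0].mean()),(L[:,1]-L[:,1].mean()),np.ones(len(L))];k=np.linalg.lstsq(A,L[:,2],rcond=None)[0]
        print(" lens",len(L),L.mean(0).round(4),"extent mid",((L.min(0)+L.max(0))/2).round(4),"slopes",k[:2].round(3))
E
```

```text
clock: 11.22
tool_pos: [0.4504, -0.3832, 0.1705]
ee_rot: [-3.14, 0.001, 0.23]
ft_force: [0.0, -0.5, -2.4]
opening: 0.016
grasp_force: 29.9
clock: 11.6
tool_pos: [0.4505, -0.3834, 0.1798]
ee_rot: [-3.141, 0.0, 0.107]
ft_force: [-0.3, 1.2, -1.4]
opening: 0.0157
grasp_force: 29.9
scene 571 pred [ 0.5012 -0.3779  0.1795]
 lens 158 [ 0.5062 -0.3782  0.1815] extent mid [ 0.506  -0.3788  0.1818] slopes [ 0.012 -0.019]
top 265 pred [ 0.5012 -0.378   0.1794]
 lens 163 [ 0.5051 -0.3761  0.1812] extent mid [ 0.5032 -0.3763  0.1811] slopes [0.014 0.024]
```

View pics/s3.png

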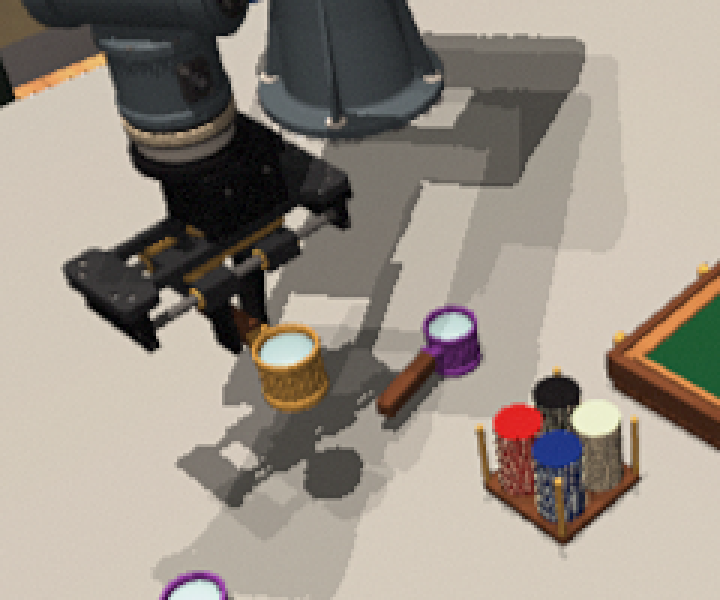

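The lens fit shows the loupe held level (slope about 1°), with the barrel 54 mm ahead of the TCP. I'll carry it over.

```bash
python3 -m jog '[{"xyz":[0.7,-1.5,0],"delta_rot":[0,0,0],"fingers":1},{"xyz":[1.5,-3,0],"delta_rot":[0,0,0],"fingers":1},{"xyz":[2,-4,0],"delta_rot":[0,0,0],"fingers":1},{"xyz":[2.2,-4.5,0],"delta_rot":[0,0,0],"fingers":1},{"xyz":[2.2,-4.5,0],"delta_rot":[0,0,0],"fingers":1}]'
python3 -m jog '[{"xyz":[2.2,-4.5,0],"delta_rot":[0,0,0],"fingers":1},{"xyz":[2.2,-4.5,0],"delta_rot":[0,0,0],"fingers":1},{"xyz":[1.8,-4,0],"delta_rot":[0,0,0],"fingers":1},{"xyz":[1.2,-2.5,0],"delta_rot":[0,0,0],"fingers":1},{"xyz":[0.7,-1.5,0],"delta_rot":[0,0,0],"fingers":1}]'
python3 -m jog '[{"xyz":[0,0,2],"delta_rot":[0,0,0],"fingers":1},{"xyz":[0,0,2.5],"delta_rot":[0,0,0],"fingers":1},{"xyz":[0,0,1.5],"delta_rot":[0,0,0],"fingers":1},{"xyz":[0,0,0],"delta_rot":[0,0,0],"fingers":1},{"xyz":[0,0,0],"delta_rot":[0,0,0],"fingers":1}]'
cat > m.py <<'E'
from h import *
import sys
s=get_state();c=np.array(s["tool_pos"]);a=s["ee_rot"][2];X=np.array([np.cos(a),np.sin(a),0]);b=c+.0544*X
print("tcp",c,"pred barrel",b[:2],"T-b in tool x,y",(np.array([.6335,-.0168])-b[:2])@np.array([[X[0],X[1]],[X[1],-X[0]]]))
for n in("scene","top"):
    p,d=read_camera(n);C=cloud(n,d);hsv=cv2.cvtColor(p,cv2.COLOR_RGB2HSV);B=C-b
    m=(np.hypot(B[...,0],B[...,1])<.03)&(C[...,2]>c[2]-.012)&(C[...,2]<c[2]+.012)&(hsv[...,1]<80)&(hsv[...,2]>140)
    L=C[m];print(n,len(L),L.mean(0).round(4),((L.min(0)+L.max(0))/2).round(4))
    A=np.c_[L[:,:2]-L[:,:2].mean(0),np.ones(len(L))];print(" slopes",np.linalg.lstsq(A,L[:,2],rcond=None)[0][:2].round(3))
    if n=="scene":cv2.imwrite(sys.argv[1],cv2.resize(p[120:270,200:400,::-1],None,fx=4,fy=4,interpolation=3))
E
python3 m.py pics/s4.png
```

```text
clock: 12.32
tool_pos: [0.5179, -0.1982, 0.1793]
ee_rot: [-3.14, 0.001, 0.107]
ft_force: [0.5, -0.4, -1.9]
opening: 0.0158
grasp_force: 29.9
clock: 12.95
tool_pos: [0.5799, -0.0206, 0.1793]
ee_rot: [-3.141, 0.001, 0.109]
ft_force: [-0.3, -0.1, -1.7]
opening: 0.016
grasp_force: 29.9
clock: 13.58
tool_pos: [0.5808, -0.0235, 0.1201]
ee_rot: [3.141, -0.001, 0.106]
ft_force: [0.2, -0.3, -2.3]
opening: 0.016
grasp_force: 29.9
tcp [ 0.58083227 -0.02349556  0.12010518] pred barrel [ 0.63492744 -0.01774473] T-b in tool x,y [-0.00131957 -0.00109034]
scene 106 [ 0.6368 -0.0198  0.122 ] [ 0.6337 -0.0204  0.1213]
 slopes [ 0.032 -0.052]m.py:8: RuntimeWarning: Mean of empty slice.
  L=C[m];print(n,len(L),L.mean(0).round(4),((L.min(0)+L.max(0))/2).round(4))
  ret = um.true_divide(
Traceback (most recent call last):
  File "m.py", line 8, in <module>
    L=C[m];print(n,len(L),L.mean(0).round(4),((L.min(0)+L.max(0))/2).round(4))
                                               ~~~~~^^^
ValueError: zero-size array to reduction operation minimum which has no identity
```

View pics/s4.png

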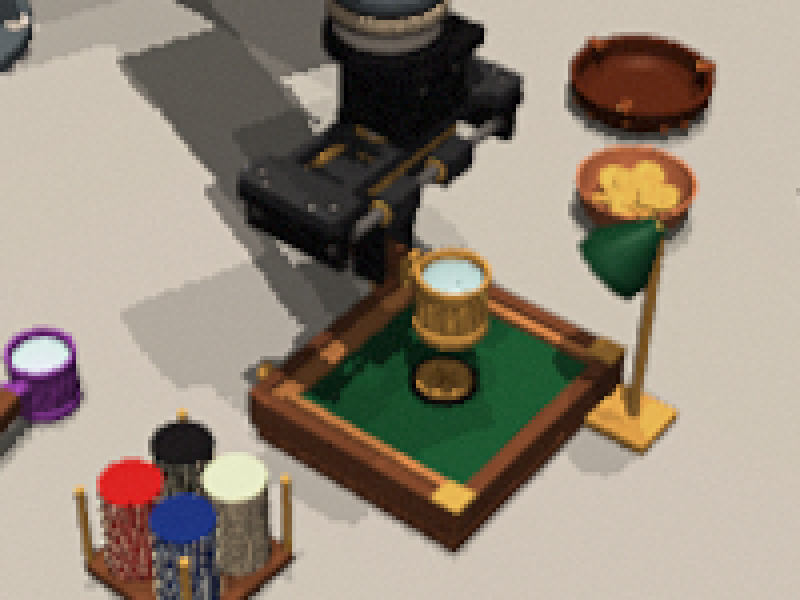

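The barrel, crop (452,275), hangs above the token at crop (444,382), level, and the drawer is still home. I'll cross-check the relative position in this view.

Run:
```python
from h import *
t1=ray("scene",200+445/4,140+300/4,.032);t2=ray("scene",200+444/4,120+382/4,.032)
b=ray("scene",200+451.5/4,120+274/4,.1244);print(t1,t2,b)
```

```text
[ 0.63603898 -0.01959317  0.032     ] [ 0.63686476 -0.0214496   0.032     ] [ 0.63839223 -0.02152242  0.1244    ]
```

Both methods agree within 2 mm. I'll make a small correction and lower it.

```bash
python3 -m jog '[{"xyz":[-0.1,-0.1,1],"delta_rot":[0,0,0],"fingers":1},{"xyz":[0,0,1],"delta_rot":[0,0,0],"fingers":1},{"xyz":[0,0,1],"delta_rot":[0,0,0],"fingers":1},{"xyz":[0,0,0.5],"delta_rot":[0,0,0],"fingers":1},{"xyz":[0,0,0],"delta_rot":[0,0,0],"fingers":1}]'
python3 -m jog '[{"xyz":[0,0,0],"delta_rot":[0,0,0],"fingers":1},{"xyz":[0,0,0],"delta_rot":[0,0,0],"fingers":1},{"xyz":[0,0,0],"delta_rot":[0,0,0],"fingers":1}]'
python3 m.py pics/s5.png 2>/dev/null
```

```text
clock: 14.3
tool_pos: [0.5788, -0.0223, 0.0838]
ee_rot: [-3.141, 0.001, 0.106]
ft_force: [0.1, 0.4, -2.3]
opening: 0.0155
grasp_force: 29.9
clock: 14.68
tool_pos: [0.5794, -0.0223, 0.0849]
ee_rot: [3.141, -0.001, 0.106]
ft_force: [-0.4, -0.4, -1.6]
opening: 0.0155
grasp_force: 29.9
tcp [ 0.5793757  -0.02233646  0.08485905] pred barrel [ 0.63346839 -0.01656237] T-b in tool x,y [6.20715509e-06 2.39643160e-04]
scene 106 [ 0.6349 -0.0189  0.0865] [ 0.6354 -0.0203  0.0855]
 slopes [ 0.054 -0.034]
```

View pics/s5.png

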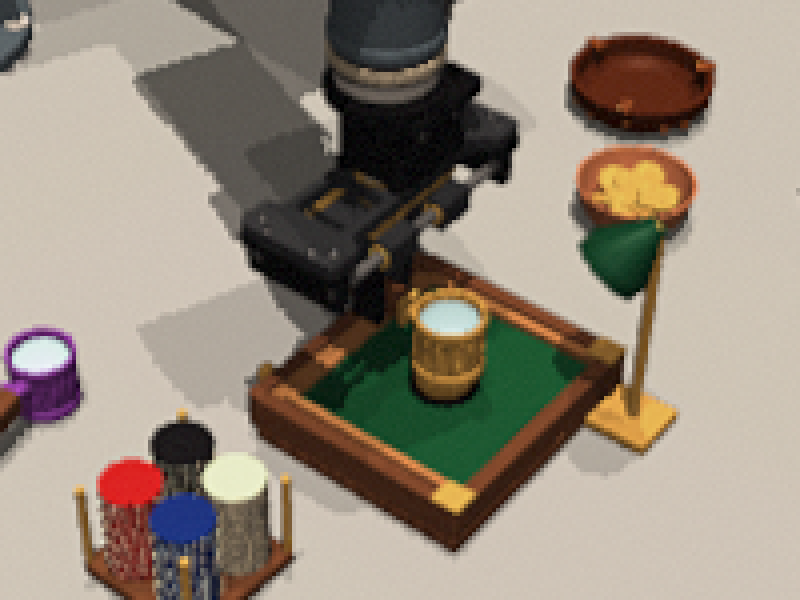

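The barrel sits centred over the token at crop (450,350), about 13 mm above its face, level and free of contact. I'm handing in.

```bash
python3 -c "
from cell import *
print(sign_off())"
```

```text
the job is handed in; nothing more can be done
None
```

I handed the job in at about 15 s. The drawer is pushed home against its stop, and the arm is holding the brass loupe level over the token, about 13 mm above its face with the handle towards the drawer front. The sign-off gave no verdict.

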